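# Sort the laundry oddments into their trays

### The arm

A 6-joint arm with a two-finger parallel gripper is mounted at the origin on a cart in front of the work surface, level with it; the furniture and walls round the work are solid. World frame = base frame: x ahead of the robot, y to its left, z up, the work surface at z = 0. Lengths are in m, angles in rad, forces in N, time in s.
With the tool pointing down it reaches from about 0.325 to 0.875 m from the base axis. Payload 4.4 kg.
Tool frame: the origin (TCP) lies at the very end of the fingers, on their centre line; the grasp point (between the pads) lies 19 mm behind it; z points along the fingers, y is the line along which they close (so a half turn about z gives the same grasp; the last joint's range is limited). The gripper opens to 85 mm and grips with 20 to 120 N. Pads are 22 mm wide; open, the fingers measure 114 mm over their backs; the gripper's body (76 mm by 85 mm) begins 54 mm behind the grasp point. The pads swing forward as they close: fully open they stand 13 mm farther back than shut.
Start: joints at [-1.46, 0.207, 1.542, -0, 1.393, -0.15], TCP at [0.148, -0.556, 0.231] pointing down, gripper open.
Joint ranges: [-2.73, 2.73], [-0.86, 2.22], [0.23, 2.46], [-1.11, 4.25], [0.08, 2.63], [-2.82, 2.82]. Speed limits (rad/s): [2.79, 2.79, 3.14, 3.14, 3.14, 3.14].

### API

Orientations are given as a 3x3 rotation matrix whose columns are the frame's x, y, z axes.
In Python, from bench import bot gives the robot as it stands. The module is installed in compiled form; this text tells all that it offers.
- The arm moves only by the tool move_arm, never from a script. Its argument "increments" is a list of rows, each a list of 6 numbers: the shift along the tool's x, y, z in units of 25 mm (1.0 is 25 mm), then the turn, a rotation vector about the tool's x, y, z in units of 6 degrees (1.0 is 6 degrees). A call has 1 to 12 rows; each row is the pose to reach, as a shift and turn from the pose commanded when the call began, along the tool's axes at that moment; what a row does not reach only later rows make up. A row lasts 1/10 s, in which the tool goes at most 50 mm and 8.59 degrees, less where a joint would pass 70% of its speed; a pose out of reach is approached as far as the arm can. A call with a gripper value outside its range is refused whole. "jaw" is the opening, from 0 (shut) to 1 (fully open), set as the call begins (left out, the last holds). The fingers move at their own pace and stop on an object; "grip_force" is the grip in N (left out, the last holds). Time passes only in rows, so rows that repeat a pose let the fingers close. It gives the time, the measured TCP pose, the force, the opening and the grip force at its end, in the units of the state.
- bot.state(): the state, without advancing time (a new reading comes with each control period).
- bot.get_image(name): name is "scene" or "top" or "wrist"; returns a dict with "frame" (384x512x3 uint8, red, green, blue), "camera_matrix" (3x3 intrinsics, pixels), "dist" ([k1, k2, p1, p2, k3] as OpenCV has them; the pictures are not rectified), "camera_from_world" (4x4, takes a point from world to camera coordinates). Camera axes: x right, y down, z forward; pixel columns grow to the right and rows downward; lengths in m; the calibration is good to about 2 mm. A picture is of the moment at which its call begins. There is no depth.
- bot.sign_off(): hands the job in; it is judged then, once.
The state is a dict: "t": time; "joint_positions": joint angles; "joint_vel": joint speeds; "joint_efforts": joint torques, N m; "tcp_pos": TCP position; "orientation": TCP orientation; "wrist_force": force on the tool from outside, world axes, zero at the start; "torque": the same for the moment, N m; "opening": finger opening in m; "gripper_force": force on a finger pad.
Only numpy, scipy, OpenCV 4.12 (cv2) and the standard library are available. Lean on these libraries where they do the work, as an engineer would, in place of code of your own. Each camera call takes 0.05 s, during which the arm holds its last target. There are 200 camera calls.

### The job

Put the oddments away: lay one wooden clothes peg flat and lengthwise in each of the two bays of the peg tray, lay the soap lengthwise in the middle of its dish, and stand the polish tin in the wide bay and the stain dropper upright in the narrow bay of the grey caddy, each thing the same way up as now and resting on the bay floor. Leave the kitchen timer where it stands.

Things in the scene. Friction and masses are not known exactly. Their poses are not given: they have to be found in the camera images.
- peg_a: Wooden clothes peg, 72 long (its y) x 15 wide (x) x 12 mm high, 15 g, lying on the worktop. Origin at the centre of its underside, z up. The two pegs are alike.
- peg_b: Wooden clothes peg, 72 long (its y) x 15 wide (x) x 12 mm high, 15 g, lying on the worktop. Origin at the centre of its underside, z up. The two pegs are alike.
- soap: Green bar of soap, 72 long (y) x 44 wide (x) x 21 mm high, rounded, lying flat. Origin at the centre of its underside, z up.
- polish_tin: Low round polish tin with a tan lid, 65 mm diameter, 29 mm high, lid up. Origin at the centre of its underside, z up. The lid does not come off.
- stain_dropper: Small amber dropper bottle with a black bulb, standing. 102 mm high; round body 33 mm in diameter up to about 60 mm above its base, narrower above. Origin at the centre of its underside, z up.
- dial_timer: Round wind-up kitchen timer, white base and raised grey-brown ribbed top, 65 mm diameter, 49 mm high, taller than the tin, standing loose among the other things. It is not put away and stays where it stands. Origin at the centre of its underside, z up.
- peg_tray: Shallow dark wooden tray fixed to the worktop, 110 (x) x 135 (y) mm, with two equal bays side by side along y, one for each peg. Each bay is 100 (x) x 60 mm (y) inside, its centre at x = 0, y = -32.5 or +32.5 mm; a peg lies in it along the tray's x. Bay floor 6 mm and lips (5 mm thick) 10 mm above the worktop. Origin at the centre of its underside, z up.
- caddy: Shallow grey plastic tray fixed to the worktop, 100 (x) x 160 (y) mm, with two unequal bays side by side along y. Wide bay, 90 x 90 mm inside, centre at x = 0, y = +30 mm: for the tin. Narrow bay, 90 (x) x 55 mm (y) inside, centre at x = 0, y = -47.5 mm: for the dropper. Bay floor 5 mm and lips (5 mm thick) 12 mm above the worktop. Origin at the centre of its underside, z up.
- soap_dish: Cream ribbed oval soap dish fixed to the worktop, 122 long (y) x 82 wide (x) x 20 mm high at the rim; the soap rests 7 mm above the worktop. Origin at the centre of its underside, z up.
Not all that is in view belongs to the job. Leave any blue look-alike of the soap alone.

How it is judged:
At the end, for the whole second after the job is handed in: One peg in each tray bay (15 mm along, 22.5 mm across, 0.35 rad); soap in dish (12 mm across, 15 mm along, 0.3 rad); tin in the caddy's wide bay (14.5 mm), dropper in its narrow bay (31 mm in x, 14 mm in y); all within 3 mm of resting height, upright within 0.12 rad, at rest (((x of peg_a in the frame of peg_tray between -0.015 and 0.015 m and y of peg_a in the frame of peg_tray between -0.055 and -0.01 m and z of peg_a in the frame of peg_tray between 0.003 and 0.009 m and angle between each of peg_a, peg_b's own z axis and vertical below 0.12 rad and angle between the y axis of each of peg_a, peg_b and the x axis of peg_tray, either way round below 0.35 rad and x of peg_b in the frame of peg_tray between -0.015 and 0.015 m and y of peg_b in the frame of peg_tray between 0.01 and 0.055 m and z of peg_b in the frame of peg_tray between 0.003 and 0.009 m) or (x of peg_b in the frame of peg_tray between -0.015 and 0.015 m and y of peg_b in the frame of peg_tray between -0.055 and -0.01 m and z of peg_b in the frame of peg_tray between 0.003 and 0.009 m and angle between each of peg_b, peg_a's own z axis and vertical below 0.12 rad and angle between the y axis of each of peg_b, peg_a and the x axis of peg_tray, either way round below 0.35 rad and x of peg_a in the frame of peg_tray between -0.015 and 0.015 m and y of peg_a in the frame of peg_tray between 0.01 and 0.055 m and z of peg_a in the frame of peg_tray between 0.003 and 0.009 m)) and x of soap in the frame of soap_dish between -0.012 and 0.012 m and y of soap in the frame of soap_dish between -0.015 and 0.015 m and z of soap in the frame of soap_dish between 0.004 and 0.01 m and angle between each of soap, polish_tin, stain_dropper's own z axis and vertical below 0.12 rad and angle between the y axis of soap and the y axis of soap_dish, either way round below 0.3 rad and x of polish_tin in the frame of caddy between -0.0145 and 0.0145 m and y of polish_tin in the frame of caddy between 0.0155 and 0.0445 m and z of polish_tin in the frame of caddy between 0.002 and 0.008 m and x of stain_dropper in the frame of caddy between -0.031 and 0.031 m and y of stain_dropper in the frame of caddy between -0.0615 and -0.0335 m and z of stain_dropper in the frame of caddy between 0.002 and 0.008 m and linear speed of each of peg_a, peg_b, soap, polish_tin, stain_dropper below 0.02 m/s and angular speed of each of peg_a, peg_b, soap, polish_tin, stain_dropper below 0.2 rad/s); the robot touches nothing.
It fails at once if the kitchen timer is moved more than 20 mm (distance of dial_timer from where it was at the start of the episode above 0.02 m).
It also fails if it takes over 122 s, if anything falls off the work surface, if the arm or the gripper's body presses on something with over 40 N, if the wrist force passes 120 N, or if a joint passes its speed limit or range.

## Working session

There is one attempt and no reset: what is moved stays moved. The work goes in short steps, Python scripts to look and compute and a tool call to move; the robot and the scene stay as the last step left them, time stands still between calls to the robot, and variables do not carry over. Pictures are saved under pics/ and viewed, at most 14 in all, crops included, and the job is handed in when it is done.

Besides the shell and the picture viewer there is one more tool, called in YAML: its name, and indented under it one key for each argument. move_arm: Moves the arm, as the interface text tells. Its arguments: {"type":"object","properties":{"increments":{"type":"array","items":{"type":"array","items":{"type":"number"}}},"jaw":{"type":"number"},"grip_force":{"type":"number"}},"required":["increments"]}

```bash
mkdir -p pics; cat > h.py <<'E'
import numpy as np, cv2, json
from bench import bot
def grab(name,fn=None):
    d=bot.get_image(name)
    np.savez(f'pics/{fn or name}.npz',**{k:np.array(v) for k,v in d.items()})
    cv2.imwrite(f'pics/{fn or name}.png',d['frame'][:,:,::-1]); return d
def load(fn): return dict(np.load(f'pics/{fn}.npz'))
def ray(d,uv):
    p=cv2.undistortPoints(np.array([[uv]],float),d['camera_matrix'],d['dist'])[0,0]
    T=np.array(d['camera_from_world']);R=T[:3,:3]
    return -R.T@T[:3,3], R.T@np.array([p[0],p[1],1.])
def onz(d,uv,z):
    c,r=ray(d,uv); return c+r*(z-c[2])/r[2]
def tri(obs):
    A=np.zeros((3,3));b=np.zeros(3)
    for d,uv in obs:
        c,r=ray(d,uv); r/=np.linalg.norm(r);P=np.eye(3)-np.outer(r,r);A+=P;b+=P@c
    return np.linalg.solve(A,b)
def proj(d,X):
    T=np.array(d['camera_from_world']); rv,_=cv2.Rodrigues(T[:3,:3])
    return cv2.projectPoints(np.atleast_2d(X).astype(float),rv,T[:3,3],d['camera_matrix'],d['dist'])[0][:,0]
E
python3 - <<'E'
from h import *
a=grab('top');b=grab('scene');w=grab('wrist')
for d in(a,b,w): print(np.round(ray(d,(256,192)),3))
s=bot.state();print(s['t'],s['orientation'])
cv2.imwrite('pics/top2.png',cv2.resize(a['frame'][:,:,::-1],(800,600),interpolation=2))
cv2.imwrite('pics/scene2.png',cv2.resize(b['frame'][:,:,::-1],(800,600),interpolation=2))
E
```

```text
[[ 0.403 -0.021  1.334]
 [ 0.079  0.006 -0.997]]
[[-0.274  0.545  0.843]
 [ 0.621 -0.455 -0.639]]
[[ 0.228 -0.533  0.373]
 [-0.316 -0.102 -0.943]]
0.15 [[ 9.66179328e-01  2.57871025e-01 -2.00730786e-04]
 [ 2.57870947e-01 -9.66177596e-01  1.85149109e-03]
 [ 2.83504317e-04 -1.84063506e-03 -9.99998266e-01]]
```

View pics/top2.png

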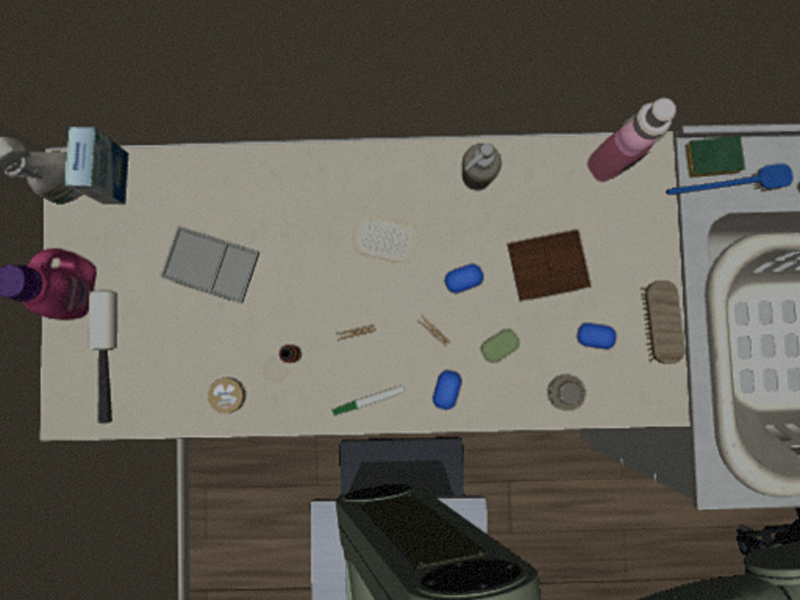

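View pics/scene2.png

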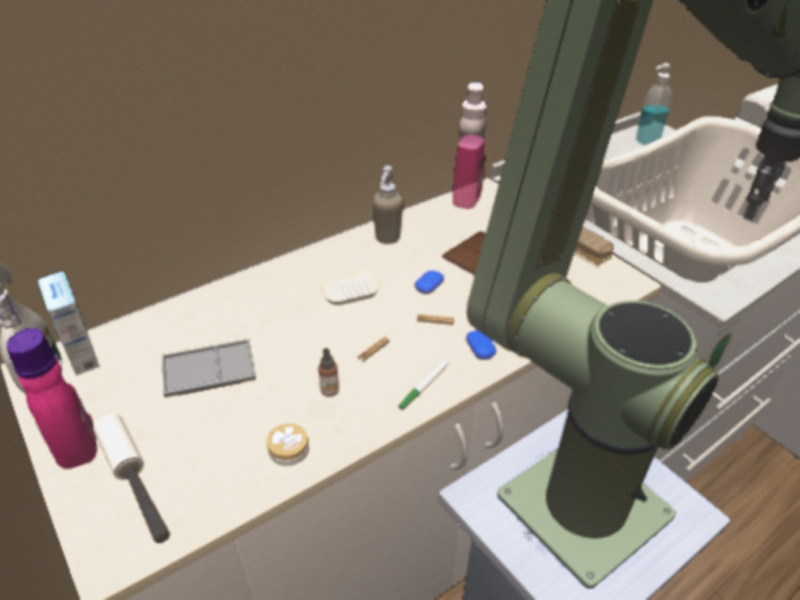

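Top view, 800 px scale: caddy (210,265), dish (385,240), tray (549,265), dropper (290,353), pegs (356,331) and (434,330).

Ambiguous things: 
- **Soap:** green at (500,345), with blue look-alikes at (464,278), (597,335) and (447,389). The green one fits the description.
- **Round things:** tan lid at (225,394) is the tin, and the ribbed grey-brown one at (566,392) is the timer.

I'll confirm these in enlarged crops.

```bash
python3 - <<'E'
from h import *
a=load('top')['frame'][:,:,::-1]
for n,(x0,y0) in dict(L=(95,140),R=(240,140)).items():
    c=cv2.resize(a[y0:y0+128,x0:x0+160],None,fx=5,fy=5,interpolation=cv2.INTER_CUBIC)
    c=cv2.convertScaleAbs(c,alpha=1.4)
    cv2.imwrite(f'pics/crop{n}.png',c[:600])
E
```

```text
(no output)
```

View pics/cropL.png

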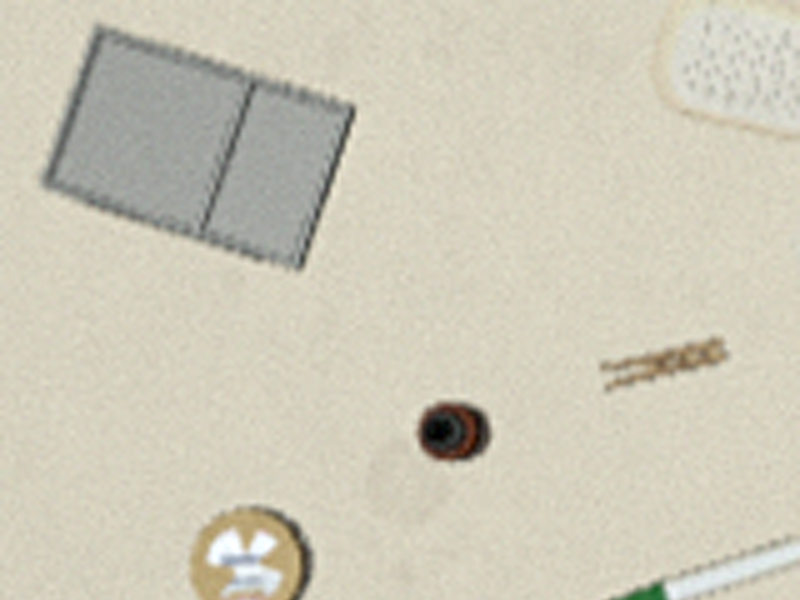

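View pics/cropR.png

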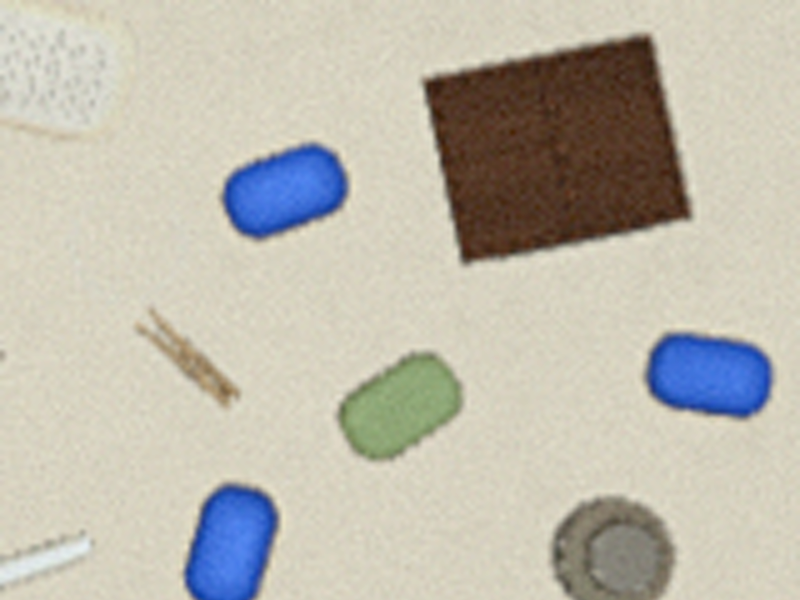

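Crops confirm it: green soap at R(400,405), tan-lidded tin at L(247,560), stepped grey-brown timer at R(612,552), which is left alone. Next I'll compute positions, with heights by triangulation from the top and scene views.

```bash
python3 - <<'E'
from h import *
t=load('top');s=load('scene')
L=lambda u,v:(95+(u+.5)/5-.5,140+(v+.5)/5-.5)
R=lambda u,v:(240+(u+.5)/5-.5,140+(v+.5)/5-.5)
S=lambda u,v:((u+.5)*.64-.5,(v+.5)*.64-.5)
def rect(name,P,z):
    X=np.array([onz(t,p,z) for p in P]);print(name,X.mean(0).round(4),'edges',[(np.linalg.norm(X[i]-X[i-1])*1e3).round(1) for i in range(4)])
    return X
X=rect('caddy',[L(97,25),L(355,103),L(302,270),L(43,185)],.012)
d=(X[0]-X[1]+X[3]-X[2]);print('caddy +y(wide) dir deg',np.degrees(np.arctan2(d[1],d[0])))
X=rect('tray',[R(425,77),R(652,34),R(691,216),R(464,264)],.010)
d=(X[0]-X[1]+X[3]-X[2]);print('tray y dir',np.degrees(np.arctan2(d[1],d[0])))
for n,a,b in[('pegL',L(603,378),L(727,349)),('pegR',R(145,318),R(233,398))]:
    A,B=onz(t,a,.012),onz(t,b,.012);print(n,((A+B)/2).round(4),np.linalg.norm(A-B).round(4),np.degrees(np.arctan2(*(B-A)[1::-1])))
f=t['frame'].astype(int);r,g,b=f[...,0],f[...,1],f[...,2]
hsv=cv2.cvtColor(t['frame'],cv2.COLOR_RGB2HSV)
m=((hsv[...,0]>35)&(hsv[...,0]<60)&(hsv[...,1]>60)).astype(np.uint8);m[:200]=0;m[240:]=0;m[:,:300]=0;m[:,345:]=0
rr=cv2.minAreaRect(np.argwhere(m)[:,::-1].astype(np.float32));print('soap',rr,m.sum());
bx=cv2.boxPoints(rr);X=rect('soap',bx,.012)
e=X[1]-X[0] if np.linalg.norm(X[1]-X[0])>np.linalg.norm(X[2]-X[1]) else X[2]-X[1];print('dir',np.degrees(np.arctan2(e[1],e[0])))
print('tin',onz(t,L(245,557),.029).round(4),'dropper',onz(t,L(437,431),.102).round(4),'timer',onz(t,R(628,555),.049),onz(t,R(612,552),.03))
print('dish',onz(t,((385.5)*.64-.5,240.5*.64-.5),.02).round(4))
print('tri tin',tri([(t,L(245,557)),(s,S(287,438))]).round(4))
print('tri dropper top',tri([(t,L(437,431)),(s,S(326,352))]).round(4))
print('tri pegL',tri([(t,L(665,364)),(s,S(374,348))]).round(4),'pegR',tri([(t,R(189,358)),(s,S(436,319))]).round(4))
print('tri dish',tri([(t,((385.5)*.64-.5,240.5*.64-.5)),(s,S(350,289))]).round(4))
print('tri caddy',tri([(t,L(97,25)),(s,S(163,347))]).round(4),tri([(t,L(355,103)),(s,S(251,342))]).round(4))
w=load('wrist');st=bot.state();Rm=np.array(st['orientation']);c,_=ray(w,(256,192));print('cam in tool',Rm.T@(c-np.array(st['tcp_pos'])),Rm.T@ray(w,(256,192))[1])
E
```

```text
caddy [0.5834 0.3355 0.012 ] edges [np.float64(97.6), np.float64(158.0), np.float64(100.7), np.float64(159.0)]
caddy +y(wide) dir deg 71.14033313785222
tray [ 0.5668 -0.288   0.01  ] edges [np.float64(110.0), np.float64(133.7), np.float64(107.4), np.float64(133.4)]
tray y dir 99.9570860255663
pegL [0.4515 0.069  0.012 ] 0.0725 -78.21810469499104
pegR [ 0.4512 -0.0727  0.012 ] 0.0675 -133.7631046117664
soap ((319.42303466796875, 220.88458251953125), (14.699554443359375, 23.574756622314453), 56.30992889404297) 324
soap [ 0.4208 -0.1912  0.012 ] edges [np.float64(41.4), np.float64(67.3), np.float64(41.5), np.float64(67.1)]
dir -57.918500440904054
tin [0.3481 0.3056 0.029 ] dropper [0.4153 0.1846 0.102 ] timer [ 0.33561149 -0.3094407   0.049     ] [ 0.33651171 -0.30484299  0.03      ]
dish [0.6181 0.012  0.02  ]
tri tin [0.3478 0.3053 0.0284]
tri dropper top [0.416  0.1869 0.0938]
tri pegL [0.4519 0.0701 0.01  ] pegR [ 0.4516 -0.0725  0.0083]
tri dish [0.6206 0.0137 0.011 ]
tri caddy [0.6524 0.3903 0.0312] [0.6064 0.2457 0.0016]
cam in tool [ 0.08296419 -0.00118152 -0.14233901] [-0.33235995  0.01870354  0.94320885]
```

```bash
cat >> h.py <<'E'
from scipy.spatial.transform import Rotation as Ro
def go(*goals):
    """goals (x,y,z,yaw of tool y deg); prints rows of increments from present pose"""
    s=bot.state();R=np.array(s['orientation']);p=np.array(s['tcp_pos'])
    for x,y,z,w in goals:
        w0=np.degrees(np.arctan2(R[1,1],R[0,1])); 
        j1=np.degrees(np.arctan2(y,x)); w=j1+(w-j1+90)%180-90
        c,q=np.cos(np.radians(w)),np.sin(np.radians(w))
        G=np.array([[-q,c,0],[c,q,0],[0,0,-1.]])
        print(np.r_[R.T@(np.array([x,y,z])-p)/.025, Ro.from_matrix(R.T@G).as_rotvec(degrees=True)/6].round(2).tolist())
E
python3 - <<'E'
from h import *
go((.59,.012,.30,-10),(.4208,-.1912,.2,32.1))
E
```

```text
[22.92, -17.36, -2.75, -0.01, -0.01, -10.84]
[14.29, -11.24, 1.24, -0.01, -0.02, -17.86]
```

move_arm:
  increments:
    - [22.9, -17.35, -2.75, 0, 0, -10.85]
    - [22.9, -17.35, -2.75, 0, 0, -10.85]
    - [22.9, -17.35, -2.75, 0, 0, -10.85]
    - [22.9, -17.35, -2.75, 0, 0, -10.85]
    - [22.9, -17.35, -2.75, 0, 0, -10.85]
    - [22.9, -17.35, -2.75, 0, 0, -10.85]
    - [22.9, -17.35, -2.75, 0, 0, -10.85]
    - [22.9, -17.35, -2.75, 0, 0, -10.85]
    - [22.9, -17.35, -2.75, 0, 0, -10.85]
    - [22.9, -17.35, -2.75, 0, 0, -10.85]
    - [22.9, -17.35, -2.75, 0, 0, -10.85]
    - [22.9, -17.35, -2.75, 0, 0, -10.85]
  jaw: 0.7

```text
t: 1.35
tcp_pos: [0.516, -0.0824, 0.2885]
orientation: [[0.173, 0.985, -0.0], [0.985, -0.173, -0.0], [-0.0, -0.0, -1.0]]
wrist_force: [0.8, -1.3, -0.0]
opening: 0.0594
gripper_force: 0.0
```

```bash
python3 - <<'E'
from h import *
s=bot.state();print(s['t'],s['tcp_pos'],s['joint_vel'],s['opening'])
go((.59,.012,.30,-10))
E
```

```text
1.35 [ 0.51597185 -0.08236077  0.28848358] [ 0.93922285  0.46814579 -0.58212866 -0.00670587  0.10275802  0.93471864] 0.05944878646336587
[4.23, 2.26, -0.46, -0.0, 0.0, 0.01]
```

move_arm:
  increments:
    - [3.9, 2.0, -0.4, 0, 0, 0]
    - [3.9, 2.0, -0.4, 0, 0, 0]
    - [3.9, 2.0, -0.4, 0, 0, 0]
    - [3.9, 2.0, -0.4, 0, 0, 0]
    - [3.9, 2.0, -0.4, 0, 0, 0]

```text
t: 1.85
tcp_pos: [0.5805, 0.0023, 0.2978]
orientation: [[0.173, 0.985, -0.002], [0.985, -0.173, -0.001], [-0.001, -0.002, -1.0]]
wrist_force: [0.4, -0.5, -1.1]
opening: 0.0596
gripper_force: 0.0
```

```bash
python3 - <<'E'
from h import *
w=grab('wrist','w1');print(bot.state()['tcp_pos'])
cv2.imwrite('pics/w1b.png',cv2.resize(w['frame'][:,:,::-1],(800,600),interpolation=2))
print(w['camera_matrix'],proj(w,[[.6181,.012,.02],[.4515,.069,.012],[.4512,-.0727,.012]]))
E
```

```text
[0.58037382 0.00182032 0.29792057]
[[266.16171258   0.         250.98773145]
 [  0.         266.16171258 189.32189759]
 [  0.           0.           1.        ]] [[274.14512461 144.03451313]
 [164.30627643 126.24033278]
 [186.27291149 207.70595808]]
```

View pics/w1b.png

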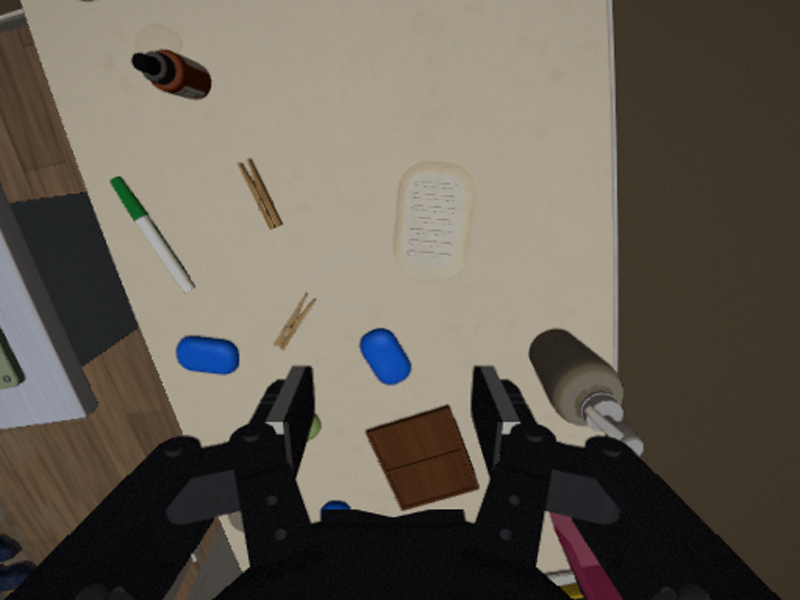

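Wrist view (800 px): dish outline spans about x 393–475, y 162–280; pegs run (244,162)–(277,228) and (311,295)–(280,347); tray corners are (367,430), (447,406), (479,486) and (402,509).

```bash
python3 - <<'E'
from h import *
w=load('w1');t=load('top');S=lambda u,v:((u+.5)*.64-.5,(v+.5)*.64-.5)
def seg(n,a,b,z):
    A,B=onz(w,S(*a),z),onz(w,S(*b),z);d=B-A;print(n,((A+B)/2).round(4),np.linalg.norm(d).round(4),np.degrees(np.arctan2(d[1],d[0])).round(1))
seg('dish long',(438,162),(430,280),.02);seg('dish wide',(393,218),(475,224),.02)
seg('dishinner left',(405,180),(401,255),.02);seg('dish right',(473,190),(467,262),.02)
seg('pegL',(246,161),(275,228),.012);seg('pegR',(310,296),(281,347),.012)
X=np.array([onz(w,S(*p),.01) for p in[(367,430),(447,406),(479,486),(402,509)]]);print('tray',X.mean(0).round(4),np.linalg.norm(X-np.roll(X,1,0),axis=1).round(4))
d=X[0]+X[1]-X[2]-X[3];print(np.degrees(np.arctan2(d[1],d[0])))
L=lambda u,v:(95+(u+.5)/5-.5,140+(v+.5)/5-.5)
R=lambda u,v:(240+(u+.5)/5-.5,140+(v+.5)/5-.5)
D=(385.5*.64-.5,240.5*.64-.5)
print('tri pegs',tri([(t,L(665,364)),(w,S(260.5,195))]).round(4),tri([(t,R(189,358)),(w,S(295.5,321.5))]).round(4),'dish',tri([(t,D),(w,S(434,221))]).round(4))
print('tri tray',tri([(t,R(425,77)),(w,S(447,406))]).round(4),tri([(t,R(691,216)),(w,S(402,509))]).round(4))
go((.4208,-.1912,.15,32.1),(.4208,-.1912,.018,32.1),(.4208,-.1912,.006,32.1))
E
```

```text
dish long [0.6236 0.0129 0.02  ] 0.1191 -102.1
dish wide [0.6242 0.0154 0.02  ] 0.0831 -14.0
dishinner left [0.5937 0.0233 0.02  ] 0.0752 -102.6
dish right [0.6591 0.0032 0.02  ] 0.0731 -101.5
pegL [0.4559 0.0705 0.012 ] 0.0707 -80.8
pegR [ 0.4563 -0.0702  0.012 ] 0.0719 -131.2
tray [ 0.5698 -0.2834  0.01  ] [0.1353 0.1033 0.1323 0.1082]
100.14907908562756
tri pegs [ 0.4516  0.0701 -0.0008] [ 0.4521 -0.0738 -0.0011] dish [ 0.6242  0.0119 -0.0067]
tri tray [ 0.6098 -0.2139  0.003 ] [ 0.5268 -0.3642  0.0054]
[-8.71, -4.93, 5.93, -0.02, 0.0, -7.02]
[-8.71, -4.92, 11.21, -0.02, 0.0, -7.02]
[-8.71, -4.92, 11.69, -0.02, 0.0, -7.02]
```

move_arm:
  increments:
    - [-8.7, -4.9, 5.9, 0, 0, -7]
    - [-8.7, -4.9, 5.9, 0, 0, -7]
    - [-8.7, -4.9, 5.9, 0, 0, -7]
    - [-8.7, -4.9, 5.9, 0, 0, -7]
    - [-8.7, -4.9, 5.9, 0, 0, -7]
    - [-8.7, -4.9, 5.9, 0, 0, -7]
    - [-8.7, -4.9, 5.9, 0, 0, -7]
    - [-8.7, -4.9, 5.9, 0, 0, -7]
    - [-8.7, -4.9, 5.9, 0, 0, -7]
  jaw: 0.75

```text
t: 2.8
tcp_pos: [0.4236, -0.1906, 0.152]
orientation: [[-0.529, 0.848, 0.002], [0.848, 0.53, -0.001], [-0.002, 0.001, -1.0]]
wrist_force: [0.8, -0.7, 0.5]
opening: 0.0638
gripper_force: 0.0
```

```bash
python3 - <<'E'
from h import *
w=grab('wrist','w2');s=bot.state();print(s['t'],s['tcp_pos'],s['opening'])
hsv=cv2.cvtColor(w['frame'],cv2.COLOR_RGB2HSV)
m=((hsv[...,0]>30)&(hsv[...,0]<65)&(hsv[...,1]>60)).astype(np.uint8)
m=cv2.morphologyEx(m,cv2.MORPH_OPEN,np.ones((3,3)))
n,l,st,c=cv2.connectedComponentsWithStats(m)
for i in range(1,n):
  if st[i,4]>200:
    bx=cv2.boxPoints(cv2.minAreaRect(np.argwhere(l==i)[:,::-1].astype(np.float32)))
    X=np.array([onz(w,p,.012) for p in bx]);print(st[i],c[i],X.mean(0).round(4),np.linalg.norm(X-np.roll(X,1,0),axis=1).round(4),[np.degrees(np.arctan2(*(X[k+1]-X[k])[1::-1])).round(1) for k in(0,1)])
cv2.imwrite('pics/w2b.png',cv2.resize(w['frame'][:,:,::-1],(800,600),interpolation=2))
go((.4208,-.1912,.005,32.1))
E
```

```text
2.85 [ 0.42407233 -0.19023804  0.1522285 ] 0.06421629054786228
[ 231  147   39   63 2207] [249.66425011 177.72587222] [ 0.4231 -0.1914  0.012 ] [0.0716 0.0405 0.0716 0.0437] [np.float64(31.9), np.float64(-56.8)]
[0.05, -0.14, 5.89, 0.01, 0.02, -0.01]
```

View pics/w2b.png

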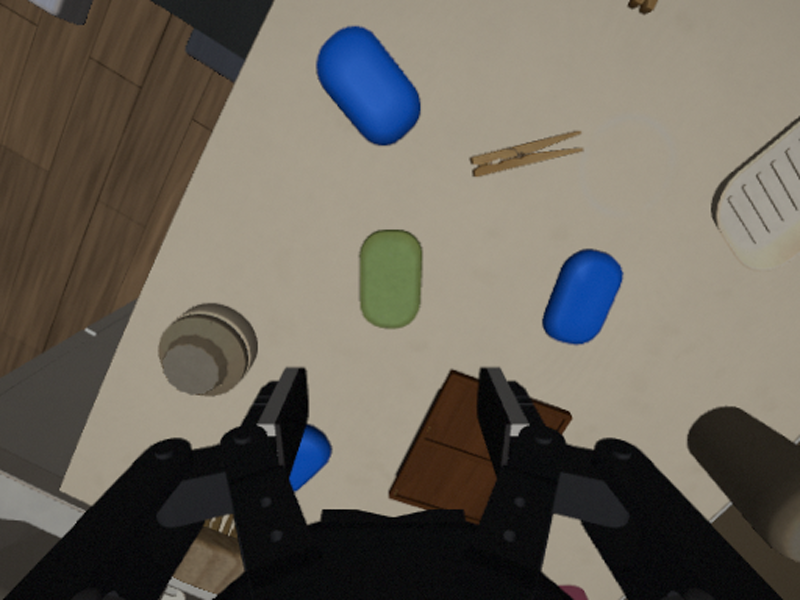

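Green soap at (390,279), measured at (0.423, -0.191) and aligned with the tool. Descending.

move_arm:
  increments:
    - [0, 0, 2, 0, 0, 0]
    - [0, 0, 4, 0, 0, 0]
    - [0, 0, 5.3, 0, 0, 0]
    - [0, 0, 5.9, 0, 0, 0]
    - [0, 0, 5.9, 0, 0, 0]

```text
t: 3.35
tcp_pos: [0.4223, -0.1881, 0.0017]
orientation: [[-0.532, 0.847, -0.004], [0.847, 0.532, 0.003], [0.004, -0.002, -1.0]]
wrist_force: [0.6, -0.2, -0.1]
opening: 0.0643
gripper_force: 0.0
```

move_arm:
  increments:
    - [0, 0, 0, 0, 0, 0]
    - [0, 0, 0, 0, 0, 0]
    - [0, 0, 0, 0, 0, 0]
    - [0, 0, 0, 0, 0, 0]
    - [0, 0, 0, 0, 0, 0]
    - [0, 0, 0, 0, 0, 0]
  jaw: 0
  grip_force: 30

```text
t: 3.95
tcp_pos: [0.4249, -0.1908, 0.0052]
orientation: [[-0.53, 0.848, 0.004], [0.848, 0.53, -0.002], [-0.003, 0.002, -1.0]]
wrist_force: [1.4, 1.3, 7.4]
opening: 0.0422
gripper_force: 31.0
```

```bash
python3 - <<'E'
from h import *
s=bot.state();print(s['t'],s['tcp_pos'],s['opening'],s['wrist_force'],s['gripper_force'])
go((.423,-.191,.12,32.1),(.621,.013,.12,-12),(.621,.013,.014,-12))
E
```

```text
3.95 [ 0.42491636 -0.19078942  0.00522583] 0.042194185633321016 [1.40992271 1.31227593 7.38994912] 30.982722143839965
[0.02, -0.06, -4.59, 0.02, 0.03, -0.01]
[2.74, 10.98, -4.57, 0.03, 0.02, 7.34]
[2.75, 10.97, -0.33, 0.03, 0.02, 7.34]
```

move_arm:
  increments:
    - [0, 0, -2, 0, 0, 0]
    - [0, 0, -4, 0, 0, 0]
    - [2.74, 10.98, -4.6, 0, 0, 7.34]
    - [2.74, 10.98, -4.6, 0, 0, 7.34]
    - [2.74, 10.98, -4.6, 0, 0, 7.34]
    - [2.74, 10.98, -4.6, 0, 0, 7.34]
    - [2.74, 10.98, -4.6, 0, 0, 7.34]
    - [2.74, 10.98, -4.6, 0, 0, 7.34]
    - [2.74, 10.98, -4.6, 0, 0, 7.34]
    - [2.74, 10.98, -4.6, 0, 0, 7.34]
    - [2.74, 10.98, -4.6, 0, 0, 7.34]
    - [2.74, 10.98, -4.6, 0, 0, 7.34]

```text
t: 5.15
tcp_pos: [0.6181, 0.0124, 0.1181]
orientation: [[0.209, 0.978, -0.002], [0.978, -0.209, -0.0], [-0.001, -0.002, -1.0]]
wrist_force: [-0.6, -0.2, -0.5]
opening: 0.042
gripper_force: 31.4
```

```bash
python3 - <<'E'
from h import *
w=grab('wrist','w3');s=bot.state();print(s['t'],s['tcp_pos'],s['opening'])
cv2.imwrite('pics/w3b.png',cv2.resize(w['frame'][:,:,::-1],(800,600),interpolation=2))
go((.621,.013,.014,-12))
E
```

```text
5.2 [0.61824613 0.01237793 0.1182157 ] 0.0421105804718727
[0.05, 0.11, 4.17, -0.01, 0.0, -0.02]
```

View pics/w3b.png

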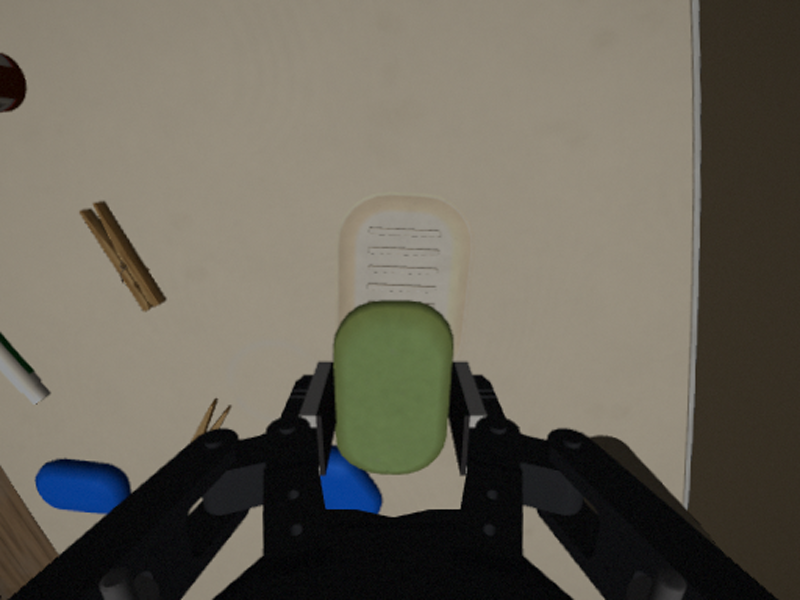

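Soap held level at (392,388); dish rim left edge at 339, right edge at 468, top at (403,195). Dish centre computed from this:

```bash
python3 - <<'E'
from h import *
w=load('w3');S=lambda u,v:((u+.5)*.64-.5,(v+.5)*.64-.5)
A,B=onz(w,S(339,250),.018),onz(w,S(468,250),.018);T=onz(w,S(404,195),.02)
print('rim',((A+B)/2).round(4),np.linalg.norm(A-B),'top',T.round(4),'center from top',T-.061*np.array([np.cos(np.radians(78)),np.sin(np.radians(78)),0]))
z=bot.state()['tcp_pos'][2]+.006
A,B=onz(w,S(334,385),z),onz(w,S(452,385),z);print('soap across',((A+B)/2).round(4),np.linalg.norm(A-B));print('soap ends',onz(w,S(393,300),z+.006).round(4),onz(w,S(388,474),z+.006).round(4))
# rib axis
for u0,v0,u1,v1 in[(368,231,440,233),(367,287,438,289)]:
  a,b=onz(w,S(u0,v0),.007),onz(w,S(u1,v1),.007);print(((a+b)/2).round(4),np.degrees(np.arctan2(*(b-a)[1::-1])))
go((.624,.014,.014,-12.5))
E
```

```text
rim [0.6299 0.0408 0.018 ] 0.07670213516983423 top [0.6366 0.0722 0.02  ] center from top [0.62396204 0.0125774  0.02      ]
soap across [0.6181 0.0148 0.1242] 0.04421781214453947
soap ends [0.6256 0.0499 0.1302] [ 0.6086 -0.0203  0.1302]
[0.6323 0.0493 0.007 ] -13.651043637649371
[0.6241 0.0142 0.007 ] -13.74848887972686
[0.11, 0.22, 4.17, -0.01, 0.0, 0.07]
```

move_arm:
  increments:
    - [0, 0.16, 1.5, 0, 0, 0.1]
    - [0, 0.16, 2.8, 0, 0, 0.1]
    - [0, 0.16, 3.6, 0, 0, 0.1]
    - [0, 0.16, 4.0, 0, 0, 0.1]
    - [0, 0.16, 4.15, 0, 0, 0.1]
    - [0, 0.16, 4.15, 0, 0, 0.1]
    - [0, 0.16, 4.15, 0, 0, 0.1]

```text
t: 5.9
tcp_pos: [0.6246, 0.0125, 0.0163]
orientation: [[0.218, 0.976, 0.003], [0.976, -0.218, -0.0], [0.0, 0.003, -1.0]]
wrist_force: [0.0, 0.7, -0.6]
opening: 0.0417
gripper_force: 31.4
```

move_arm:
  increments:
    - [0, 0, 0, 0, 0, 0]
    - [0, 0, 0, 0, 0, 0]
    - [0, 0, 0, 0, 0, 0]
    - [0, 0, 0, 0, 0, 0]
  jaw: 0.62

```text
t: 6.3
tcp_pos: [0.6237, 0.013, 0.0152]
orientation: [[0.218, 0.976, 0.001], [0.976, -0.218, -0.0], [0.0, 0.001, -1.0]]
wrist_force: [0.0, 0.1, 1.2]
opening: 0.0529
gripper_force: 0.0
```

move_arm:
  increments:
    - [0, 0, -1, 0, 0, 0]
    - [0, 0, -3, 0, 0, 0]
    - [0, 0, -5, 0, 0, 0]
    - [0, 0, -5, 0, 0, 0]
    - [0, 0, -5, 0, 0, 0]

```text
t: 6.8
tcp_pos: [0.6248, 0.0128, 0.1422]
orientation: [[0.218, 0.976, 0.005], [0.976, -0.218, -0.001], [0.0, 0.005, -1.0]]
wrist_force: [-0.8, -0.0, -1.1]
opening: 0.0527
gripper_force: 0.0
```

```bash
python3 - <<'E'
from h import *
w=grab('wrist','w4');s=bot.state();print(s['t'],s['tcp_pos'],s['opening'])
hsv=cv2.cvtColor(w['frame'],cv2.COLOR_RGB2HSV)
m=((hsv[...,0]>30)&(hsv[...,0]<65)&(hsv[...,1]>60)).astype(np.uint8);m=cv2.morphologyEx(m,cv2.MORPH_OPEN,np.ones((3,3)))
n,l,st,c=cv2.connectedComponentsWithStats(m);i=1+st[1:,4].argmax()
bx=cv2.boxPoints(cv2.minAreaRect(np.argwhere(l==i)[:,::-1].astype(np.float32)))
X=np.array([onz(w,p,.019) for p in bx]);print(X.mean(0).round(4),np.linalg.norm(X-np.roll(X,1,0),axis=1).round(4),[np.degrees(np.arctan2(*(X[k+1]-X[k])[1::-1])).round(1) for k in(0,1)])
cv2.imwrite('pics/w4b.png',cv2.resize(w['frame'][:,:,::-1],(800,600),interpolation=2))
# peg R: axis ~47.5
go((.4537,-.0718,.12,-42.5),(.4537,-.0718,.003,-42.5))
E
```

```text
6.85 [0.62307654 0.01296323 0.13978452] 0.05265513108189354
[0.6242 0.0125 0.019 ] [0.0447 0.0714 0.0412 0.0714] [np.float64(75.9), np.float64(-12.7)]
[-4.79, -5.87, 0.79, 0.0, -0.0, 4.98]
[-4.79, -5.87, 5.47, 0.0, -0.0, 4.98]
```

View pics/w4b.png

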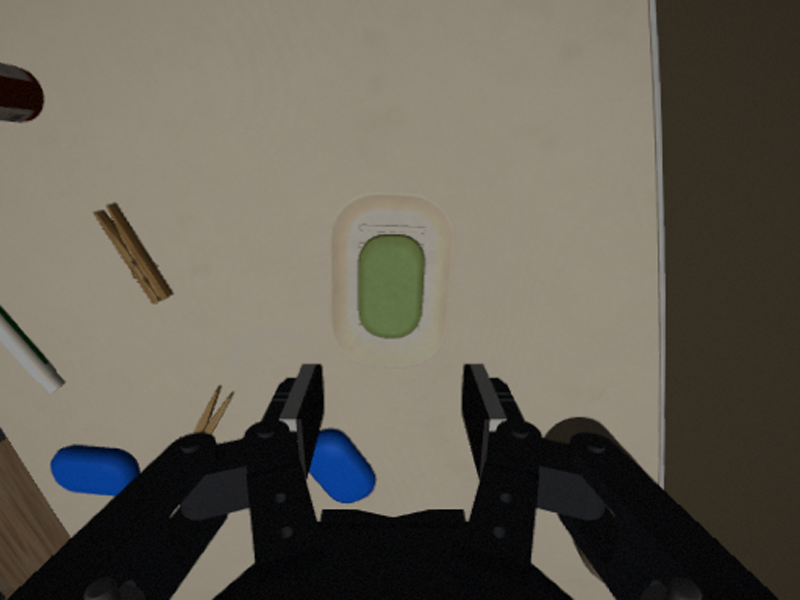

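Soap sits in the middle of the dish: soap at (391,286), rim centre at about (391,280). Next the right peg.

move_arm:
  increments:
    - [-4.8, -5.9, 0.8, 0, 0, 5]
    - [-4.8, -5.9, 0.8, 0, 0, 5]
    - [-4.8, -5.9, 0.8, 0, 0, 5]
    - [-4.8, -5.9, 0.8, 0, 0, 5]
    - [-4.8, -5.9, 0.8, 0, 0, 5]
    - [-4.8, -5.9, 0.8, 0, 0, 5]
    - [-4.8, -5.9, 0.8, 0, 0, 5]
    - [-4.8, -5.9, 0.8, 0, 0, 5]
  jaw: 0.45

```text
t: 7.65
tcp_pos: [0.4544, -0.0718, 0.1197]
orientation: [[0.676, 0.737, 0.001], [0.737, -0.676, 0.0], [0.0, 0.0, -1.0]]
wrist_force: [0.7, -0.4, -0.0]
opening: 0.0386
gripper_force: 0.0
```

```bash
cat >> h.py <<'E'
def peg(w,guess,z=.008):
    hsv=cv2.cvtColor(w['frame'],cv2.COLOR_RGB2HSV);g=proj(w,[guess[0],guess[1],z])[0]
    yy,xx=np.mgrid[:384,:512];near=np.hypot(xx-g[0],yy-g[1])<60
    s=hsv[...,1].astype(int);bg=np.median(s[near]);print('sat',bg,s[near].max())
    m=(near&(s>bg+35)&(hsv[...,2]>25)).astype(np.uint8)
    m=cv2.morphologyEx(m,cv2.MORPH_CLOSE,np.ones((9,9)))
    n,l,st,c=cv2.connectedComponentsWithStats(m);i=1+st[1:,4].argmax()
    bx=cv2.boxPoints(cv2.minAreaRect(np.argwhere(l==i)[:,::-1].astype(np.float32)))
    X=np.array([onz(w,p,z) for p in bx]);e=[X[1]-X[0],X[2]-X[1]];k=np.argmax([np.linalg.norm(v) for v in e])
    print('peg',X.mean(0).round(4),np.linalg.norm(e,axis=1).round(4),np.degrees(np.arctan2(e[k][1],e[k][0])).round(1),'px',c[i],'tcp px',proj(w,bot.state()['tcp_pos']))
E
python3 - <<'E'
from h import *
w=grab('wrist','w5');s=bot.state();print(s['t'],s['tcp_pos'],s['opening']);peg(w,(.4537,-.0718))
cv2.imwrite('pics/w5b.png',w['frame'][60:300,100:420,::-1])
go((.4537,-.0718,.004,-42.5))
E
```

```text
7.7 [ 0.4543117  -0.07178465  0.1197781 ] 0.03820688417817155
sat 41.0 170
peg [ 0.4533 -0.0717  0.008 ] [0.0733 0.0126] 46.0 px [251.05023364 186.21378505] tcp px [[252.61163916 243.72791085]]
[-0.02, -0.02, 4.63, 0.0, -0.0, -0.0]
```

View pics/w5b.png

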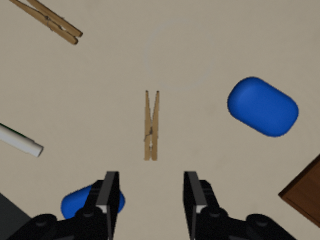

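Peg centred between the fingers at crop (151,125), axis 46°. Grasping.

move_arm:
  increments:
    - [0, 0, 1.5, 0, 0, 0.2]
    - [0, 0, 3, 0, 0, 0.2]
    - [0, 0, 4, 0, 0, 0.2]
    - [0, 0, 4.4, 0, 0, 0.2]
    - [0, 0, 4.6, 0, 0, 0.2]
    - [0, 0, 4.6, 0, 0, 0.2]
    - [0, 0, 4.6, 0, 0, 0.2]

```text
t: 8.4
tcp_pos: [0.4547, -0.0725, 0.0059]
orientation: [[0.692, 0.722, 0.003], [0.722, -0.692, -0.001], [0.001, 0.003, -1.0]]
wrist_force: [-0.1, -0.1, -0.0]
opening: 0.0383
gripper_force: 0.0
```

move_arm:
  increments:
    - [0, 0, 0, 0, 0, 0]
    - [0, 0, 0, 0, 0, 0]
    - [0, 0, 0, 0, 0, 0]
    - [0, 0, 0, 0, 0, 0]
    - [0, 0, 0, 0, 0, 0]
    - [0, 0, 0, 0, 0, 0]
  jaw: 0
  grip_force: 25

```text
t: 9.0
tcp_pos: [0.4544, -0.0725, 0.0059]
orientation: [[0.692, 0.722, 0.002], [0.722, -0.692, -0.001], [0.001, 0.002, -1.0]]
wrist_force: [-1.5, 1.0, 5.9]
opening: 0.014
gripper_force: 25.7
```

```bash
python3 - <<'E'
from h import *
s=bot.state();print(s['t'],s['tcp_pos'],s['opening'],s['gripper_force'])
c=np.array([.568,-.2865]);y=np.array([np.cos(np.radians(100)),np.sin(np.radians(100))])
for k in(-1,1): print(c+k*.0325*y)
p=c-.0325*y
go((.4537,-.0718,.10,-43.5),(p[0],p[1],.1,100),(p[0],p[1],.012,100))
E
```

```text
9.0 [ 0.45440132 -0.07247481  0.00594755] 0.013975533239000065 25.746379494667053
[ 0.57364357 -0.31850625]
[ 0.56235643 -0.25449375]
[0.0, -0.03, -3.76, 0.02, -0.01, -0.05]
[-3.8, 10.26, -3.74, 0.02, -0.02, 6.03]
[-3.8, 10.25, -0.22, 0.02, -0.02, 6.03]
```

move_arm:
  increments:
    - [0, 0, -1.5, 0, 0, 0]
    - [0, 0, -3, 0, 0, 0]
    - [-3.8, 10.25, -3.7, 0, 0, 6.05]
    - [-3.8, 10.25, -3.7, 0, 0, 6.05]
    - [-3.8, 10.25, -3.7, 0, 0, 6.05]
    - [-3.8, 10.25, -3.7, 0, 0, 6.05]
    - [-3.8, 10.25, -3.7, 0, 0, 6.05]
    - [-3.8, 10.25, -3.7, 0, 0, 6.05]
    - [-3.8, 10.25, -3.7, 0, 0, 6.05]
    - [-3.8, 10.25, -3.7, 0, 0, 6.05]
    - [-3.8, 10.25, -3.7, 0, 0, 6.05]

```text
t: 10.1
tcp_pos: [0.5714, -0.3164, 0.0964]
orientation: [[0.985, 0.173, -0.002], [0.173, -0.985, 0.002], [-0.002, -0.002, -1.0]]
wrist_force: [-0.1, 0.4, -0.7]
opening: 0.0141
gripper_force: 25.0
```

```bash
python3 - <<'E'
from h import *
w=grab('wrist','w6')
s=bot.state();print(s['t'],s['tcp_pos'],s['opening'])
cv2.imwrite('pics/w6b.png',cv2.resize(w['frame'][:,:,::-1],(800,600),interpolation=2))
go((.5736,-.3185,.0135,100))
E
```

```text
10.15 [ 0.57153788 -0.31621453  0.09658969] 0.013938437069670639
[0.07, 0.11, 3.32, -0.02, 0.01, -0.01]
```

View pics/w6b.png

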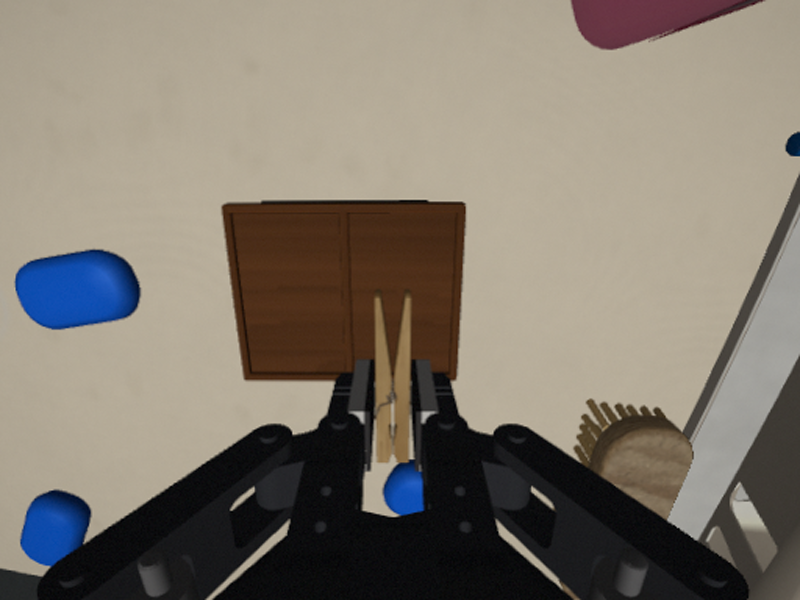

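Tray corners at (223,206), (465,203), (458,379) and (244,379); the peg is held along the tray's x. Refining the tray pose from these.

```bash
python3 - <<'E'
from h import *
w=load('w6');S=lambda u,v:((u+.5)*.64-.5,(v+.5)*.64-.5)
X=np.array([onz(w,S(*p),.01) for p in[(223,206),(465,203),(458,379),(244,379)]]);print(X.mean(0).round(4),np.linalg.norm(X-np.roll(X,1,0),axis=1).round(4))
d=X[0]-X[1]+X[3]-X[2];a=np.arctan2(d[1],d[0]);print(np.degrees(a))
y=np.array([np.cos(a),np.sin(a)]);c=X.mean(0)[:2]
for k in(-1,1):print(c+k*.0325*y)
z=.097+.006
print('peg ends',onz(w,S(393,293),z),onz(w,S(394,461),z))
p=(np.array([.568,-.2865])+c)/2-.0325*y
print(p);go((*p,.0135,100))
E
```

```text
[ 0.5701 -0.2884  0.01  ] [0.1073 0.132  0.1082 0.1346]
100.30683944341088
[ 0.57588388 -0.32041845]
[ 0.56425411 -0.25646731]
peg ends [ 0.60837151 -0.30895658  0.103     ] [ 0.53815832 -0.32169212  0.103     ]
[ 0.57484939 -0.31944701]
[0.11, 0.16, 3.32, -0.02, 0.01, -0.01]
```

move_arm:
  increments:
    - [0.1, 0.13, 1.2, 0, 0, 0]
    - [0.1, 0.13, 2.2, 0, 0, 0]
    - [0.1, 0.13, 2.9, 0, 0, 0]
    - [0.1, 0.13, 3.2, 0, 0, 0]
    - [0.1, 0.13, 3.3, 0, 0, 0]
    - [0.1, 0.13, 3.3, 0, 0, 0]
    - [0.1, 0.13, 3.3, 0, 0, 0]

```text
t: 10.85
tcp_pos: [0.5764, -0.3214, 0.0162]
orientation: [[0.985, 0.172, 0.002], [0.172, -0.985, -0.002], [0.002, 0.002, -1.0]]
wrist_force: [-0.1, -0.3, 1.0]
opening: 0.014
gripper_force: 25.0
```

move_arm:
  increments:
    - [0, 0, 0, 0, 0, 0]
    - [0, 0, 0, 0, 0, 0]
    - [0, 0, 0, 0, 0, 0]
    - [0, 0, 0, 0, 0, 0]
  jaw: 0.33

```text
t: 11.25
tcp_pos: [0.5755, -0.3209, 0.015]
orientation: [[0.985, 0.172, 0.0], [0.172, -0.985, -0.0], [0.0, 0.0, -1.0]]
wrist_force: [-0.2, 0.4, -0.1]
opening: 0.028
gripper_force: 0.0
```

move_arm:
  increments:
    - [0, 0, -1, 0, 0, 0]
    - [0, 0, -2.5, 0, 0, 0]
    - [0, 0, -4.5, 0, 0, 0]
    - [0, 0, -4.5, 0, 0, 0]
    - [0, 0, -4.5, 0, 0, 0]

```text
t: 11.75
tcp_pos: [0.5768, -0.3218, 0.13]
orientation: [[0.985, 0.172, 0.004], [0.172, -0.985, -0.003], [0.004, 0.004, -1.0]]
wrist_force: [-0.1, 0.9, 0.3]
opening: 0.0283
gripper_force: 0.0
```

```bash
python3 - <<'E'
from h import *
w=grab('wrist','w7')
s=bot.state();print(s['t'],s['tcp_pos'],s['opening'])
# pegL: long axis ~100.5 -> close dir 10.5
go((.4537,.07,.12,10.5))
E
```

```text
11.8 [ 0.57546153 -0.32077599  0.12764815] 0.028054327661896604
[-2.11, -16.24, 0.3, 0.01, 0.0, -15.1]
```

move_arm:
  increments:
    - [-2.1, -16.25, 0.3, 0, 0, -15.1]
    - [-2.1, -16.25, 0.3, 0, 0, -15.1]
    - [-2.1, -16.25, 0.3, 0, 0, -15.1]
    - [-2.1, -16.25, 0.3, 0, 0, -15.1]
    - [-2.1, -16.25, 0.3, 0, 0, -15.1]
    - [-2.1, -16.25, 0.3, 0, 0, -15.1]
    - [-2.1, -16.25, 0.3, 0, 0, -15.1]
    - [-2.1, -16.25, 0.3, 0, 0, -15.1]
    - [-2.1, -16.25, 0.3, 0, 0, -15.1]
    - [-2.1, -16.25, 0.3, 0, 0, -15.1]
    - [-2.1, -16.25, 0.3, 0, 0, -15.1]
    - [-2.1, -16.25, 0.3, 0, 0, -15.1]
  jaw: 0.45

```text
t: 13.0
tcp_pos: [0.452, 0.0708, 0.1179]
orientation: [[-0.183, 0.983, -0.004], [0.983, 0.183, 0.0], [0.001, -0.004, -1.0]]
wrist_force: [-0.3, 0.3, -0.8]
opening: 0.0383
gripper_force: 0.0
```

move_arm:
  increments:
    - [0, 0, 0, 0, 0, 0]
    - [0, 0, 0, 0, 0, 0]
    - [0, 0, 0, 0, 0, 0]

```text
t: 13.3
tcp_pos: [0.4536, 0.0702, 0.1194]
orientation: [[-0.181, 0.983, -0.001], [0.983, 0.181, 0.0], [0.0, -0.001, -1.0]]
wrist_force: [-0.3, 0.2, -0.5]
opening: 0.039
gripper_force: 0.0
```

```bash
python3 - <<'E'
from h import *
w=grab('wrist','w8')
s=bot.state();print(s['t'],s['tcp_pos'],s['opening']);peg(w,(.4537,.07))
go((.4537,.0700,.004,10.5))
print(proj(load('w7'),[.575,-.3195,.012]))
E
```

```text
13.35 [0.45370293 0.07023587 0.11946475] 0.03882054335925351
sat 41.0 255
peg [0.4535 0.0714 0.008 ] [0.0125 0.0727] -79.1 px [251.82185273 186.01068884] tcp px [[251.59732502 244.71456418]]
[-0.01, 0.0, 4.62, -0.0, -0.0, -0.01]
[[249.09367719 185.49802559]]
```

move_arm:
  increments:
    - [0.04, 0, 1.5, 0, 0, 0]
    - [0.04, 0, 3, 0, 0, 0]
    - [0.04, 0, 4, 0, 0, 0]
    - [0.04, 0, 4.4, 0, 0, 0]
    - [0.04, 0, 4.6, 0, 0, 0]
    - [0.04, 0, 4.65, 0, 0, 0]
    - [0.04, 0, 4.65, 0, 0, 0]

```text
t: 14.05
tcp_pos: [0.455, 0.0714, 0.0045]
orientation: [[-0.182, 0.983, 0.002], [0.983, 0.182, -0.0], [-0.001, 0.002, -1.0]]
wrist_force: [0.1, 0.5, 0.1]
opening: 0.0385
gripper_force: 0.0
```

move_arm:
  increments:
    - [0, 0, 0, 0, 0, 0]
    - [0, 0, 0, 0, 0, 0]
    - [0, 0, 0, 0, 0, 0]
    - [0, 0, 0, 0, 0, 0]
    - [0, 0, 0, 0, 0, 0]
    - [0, 0, 0, 0, 0, 0]
  jaw: 0
  grip_force: 25

```text
t: 14.65
tcp_pos: [0.4549, 0.0714, 0.0047]
orientation: [[-0.182, 0.983, 0.002], [0.983, 0.182, -0.0], [-0.001, 0.002, -1.0]]
wrist_force: [-0.3, -0.5, 6.0]
opening: 0.0138
gripper_force: 25.9
```

```bash
python3 - <<'E'
from h import *
s=bot.state();print(s['t'],s['tcp_pos'],s['opening'],s['gripper_force'])
p=(.5635,-.2555)
go((*p,.1,100),(*p,.013,100))
E
```

```text
14.65 [0.45490353 0.0714082  0.00465328] 0.013819912077058667 25.87259352207184
[-13.65, 1.9, -3.8, 0.02, -0.01, 15.08]
[-13.65, 1.89, -0.32, 0.02, -0.01, 15.08]
```

move_arm:
  increments:
    - [0, 0, -2, 0, 0, 0]
    - [-13.65, 1.9, -3.8, 0, 0, 15.1]
    - [-13.65, 1.9, -3.8, 0, 0, 15.1]
    - [-13.65, 1.9, -3.8, 0, 0, 15.1]
    - [-13.65, 1.9, -3.8, 0, 0, 15.1]
    - [-13.65, 1.9, -3.8, 0, 0, 15.1]
    - [-13.65, 1.9, -3.8, 0, 0, 15.1]
    - [-13.65, 1.9, -3.8, 0, 0, 15.1]
    - [-13.65, 1.9, -3.8, 0, 0, 15.1]
    - [-13.65, 1.9, -3.8, 0, 0, 15.1]
    - [-13.65, 1.9, -3.8, 0, 0, 15.1]
    - [-13.65, 1.9, -3.8, 0, 0, 15.1]

```text
t: 15.85
tcp_pos: [0.5622, -0.2555, 0.0981]
orientation: [[0.986, 0.167, -0.001], [0.167, -0.986, 0.0], [-0.001, -0.001, -1.0]]
wrist_force: [-0.1, 0.3, -0.2]
opening: 0.0139
gripper_force: 25.1
```

move_arm:
  increments:
    - [0, 0, 0, 0, 0, 0]
    - [0, 0, 0, 0, 0, 0]
    - [0, 0, 0, 0, 0, 0]

```text
t: 16.15
tcp_pos: [0.5625, -0.2553, 0.0984]
orientation: [[0.985, 0.173, -0.0], [0.173, -0.985, 0.0], [-0.0, -0.0, -1.0]]
wrist_force: [0.2, 0.3, 0.9]
opening: 0.0142
gripper_force: 25.1
```

```bash
python3 - <<'E'
from h import *
w=grab('wrist','w9')
s=bot.state();print(s['t'],s['tcp_pos'],s['opening'],s['gripper_force'])
cv2.imwrite('pics/w9b.png',cv2.resize(w['frame'][:,:,::-1],(800,600),interpolation=2))
go((.5635,-.2555,.0125,100))
E
```

```text
16.2 [ 0.56252029 -0.25532212  0.09842027] 0.014158591653123179 25.145114064216614
[0.04, 0.01, 3.44, -0.0, 0.0, -0.01]
```

View pics/w9b.png

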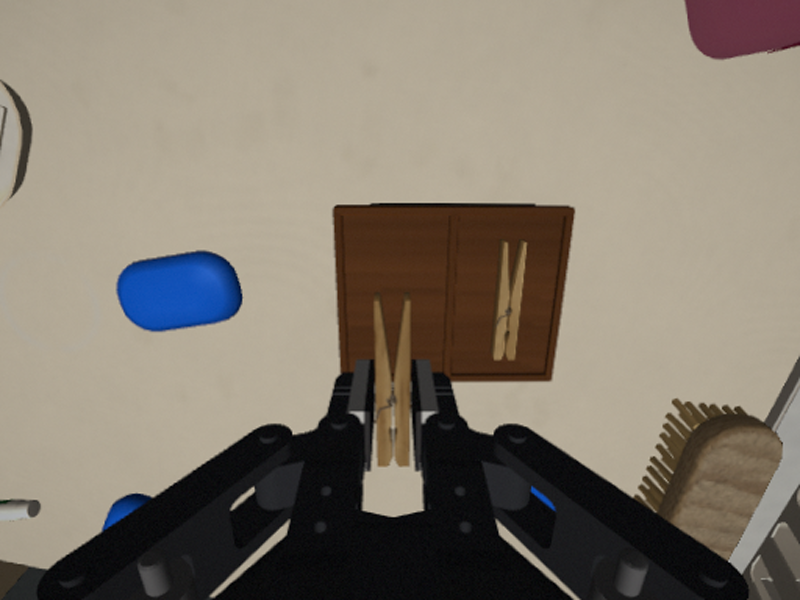

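First peg lies centred in the right bay at (508,301). Placing the second in the left bay.

move_arm:
  increments:
    - [0.08, 0.02, 1.2, 0, 0, 0]
    - [0.08, 0.02, 2.2, 0, 0, 0]
    - [0.08, 0.02, 2.9, 0, 0, 0]
    - [0.08, 0.02, 3.2, 0, 0, 0]
    - [0.08, 0.02, 3.4, 0, 0, 0]
    - [0.08, 0.02, 3.45, 0, 0, 0]
    - [0.08, 0.02, 3.45, 0, 0, 0]

```text
t: 16.9
tcp_pos: [0.5653, -0.2561, 0.0131]
orientation: [[0.985, 0.172, 0.001], [0.172, -0.985, -0.001], [0.001, 0.001, -1.0]]
wrist_force: [-1.3, 0.2, 0.1]
opening: 0.0136
gripper_force: 25.1
```

move_arm:
  increments:
    - [0, 0, 0, 0, 0, 0]
    - [0, 0, 0, 0, 0, 0]
    - [0, 0, 0, 0, 0, 0]
    - [0, 0, 0, 0, 0, 0]
  jaw: 0.33

```text
t: 17.3
tcp_pos: [0.5648, -0.2557, 0.0126]
orientation: [[0.985, 0.172, 0.001], [0.172, -0.985, -0.0], [0.0, 0.0, -1.0]]
wrist_force: [0.6, 0.1, -0.5]
opening: 0.0283
gripper_force: 0.0
```

move_arm:
  increments:
    - [0, 0, -1, 0, 0, 0]
    - [0, 0, -2.5, 0, 0, 0]
    - [0, 0, -4.5, 0, 0, 0]
    - [0, 0, -6, 0, 0, 0]
    - [0, 0, -7, 0, 0, 0]
    - [0, 0, -7, 0, 0, 0]

```text
t: 17.9
tcp_pos: [0.5676, -0.2574, 0.1932]
orientation: [[0.985, 0.172, 0.009], [0.172, -0.985, -0.006], [0.008, 0.007, -1.0]]
wrist_force: [1.2, -0.4, -0.3]
opening: 0.0283
gripper_force: 0.0
```

```bash
python3 - <<'E'
from h import *
w=grab('wrist','w10')
s=bot.state();print(s['t'],s['tcp_pos'],s['opening'])
hsv=cv2.cvtColor(w['frame'],cv2.COLOR_RGB2HSV)
# dropper: hover at z .2, close dir along caddy x (-19)
go((.4153,.1855,.2,-19),(.50,0,.2,40))
E
```

```text
17.95 [ 0.5660764  -0.25650782  0.19007969] 0.02802776468581848
[-2.9, -18.45, -0.48, 0.06, -0.02, -10.18]
[-0.84, -10.56, -0.44, 0.07, 0.01, -20.02]
```

move_arm:
  increments:
    - [-2.9, -18.45, -0.5, 0, 0, -10.2]
    - [-2.9, -18.45, -0.5, 0, 0, -10.2]
    - [-2.9, -18.45, -0.5, 0, 0, -10.2]
    - [-2.9, -18.45, -0.5, 0, 0, -10.2]
    - [-2.9, -18.45, -0.5, 0, 0, -10.2]
    - [-2.9, -18.45, -0.5, 0, 0, -10.2]
    - [-2.9, -18.45, -0.5, 0, 0, -10.2]
    - [-2.9, -18.45, -0.5, 0, 0, -10.2]
    - [-2.9, -18.45, -0.5, 0, 0, -10.2]
    - [-2.9, -18.45, -0.5, 0, 0, -10.2]
    - [-2.9, -18.45, -0.5, 0, 0, -10.2]
    - [-2.9, -18.45, -0.5, 0, 0, -10.2]
  jaw: 0.75

```text
t: 19.15
tcp_pos: [0.4128, 0.186, 0.1981]
orientation: [[0.323, 0.946, -0.003], [0.946, -0.323, -0.001], [-0.002, -0.002, -1.0]]
wrist_force: [0.5, 0.0, 0.2]
opening: 0.064
gripper_force: 0.0
```

move_arm:
  increments:
    - [0, 0, 0, 0, 0, 0]
    - [0, 0, 0, 0, 0, 0]
    - [0, 0, 0, 0, 0, 0]

```text
t: 19.45
tcp_pos: [0.4142, 0.1853, 0.1995]
orientation: [[0.326, 0.945, -0.0], [0.945, -0.326, -0.0], [-0.0, -0.0, -1.0]]
wrist_force: [-0.3, -0.9, -1.6]
opening: 0.0644
gripper_force: 0.0
```

```bash
python3 - <<'E'
from h import *
w=grab('wrist','w11')
s=bot.state();print(s['t'],s['tcp_pos'],s['opening'],s['orientation'])
cv2.imwrite('pics/w11b.png',cv2.resize(w['frame'][:,:,::-1],(800,600),interpolation=2))
go((.4153,.1855,.2,-19),(.4153,.1855,.025,-19))
E
```

```text
19.5 [0.41423374 0.18546933 0.19960801] 0.0638758138197608 [[ 3.25506565e-01  9.45539768e-01 -1.54401287e-04]
 [ 9.45539764e-01 -3.25506585e-01 -1.35347155e-04]
 [-1.78234753e-04 -1.01936169e-04 -9.99999979e-01]]
[0.02, 0.04, -0.02, -0.0, 0.0, 0.0]
[0.02, 0.04, 6.98, -0.0, 0.0, 0.0]
```

View pics/w11b.png

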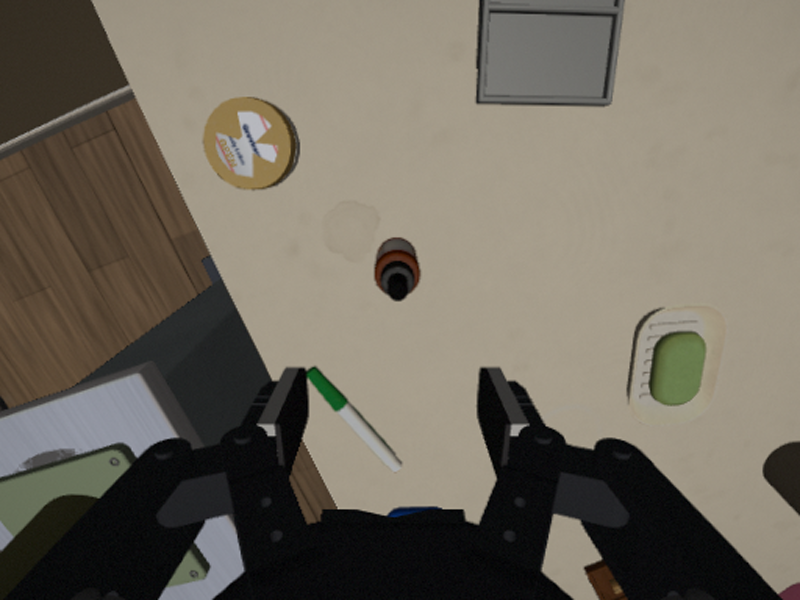

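Dropper bulb top at (398,289), body shoulder at about (397,270); tin lid at (250,143); lower caddy corners at (477,103) and (611,105).

```bash
python3 - <<'E'
from h import *
w=load('w11');t=load('top');S=lambda u,v:((u+.5)*.64-.5,(v+.5)*.64-.5);L=lambda u,v:(95+(u+.5)/5-.5,140+(v+.5)/5-.5)
for n,uv,z in[('bulb',(398,289),.102),('shoulder',(397,270),.06),('tin',(251,143),.029),('cc1',(477,103),.012),('cc2',(611,105),.012),('wall',(486,11),.012),('wall',(622,11),.012)]: print(n,onz(w,S(*uv),z).round(4))
print('tri bulb',tri([(t,L(437,431)),(w,S(398,289))]).round(4),'tin',tri([(t,L(245,557)),(w,S(251,143))]).round(4))
print('tri caddy',tri([(t,L(302,270)),(w,S(477,103))]).round(4),tri([(t,L(355,103)),(w,S(611,105))]).round(4))
E
```

```text
bulb [0.4188 0.1908 0.102 ]
shoulder [0.4187 0.1913 0.06  ]
tin [0.3481 0.3061 0.029 ]
cc1 [0.5111 0.2795 0.012 ]
cc2 [0.6055 0.2471 0.012 ]
wall [0.5335 0.3349 0.012 ]
wall [0.6251 0.3058 0.012 ]
tri bulb [0.4165 0.1867 0.0881] tin [0.3479 0.3061 0.0279]
tri caddy [0.5118 0.279  0.0031] [0.6067 0.2463 0.0085]
```

The gripper body starts 73 mm behind the TCP, so the dropper's bulb (102 mm) needs the TCP at or above 36 mm.

move_arm:
  increments:
    - [0.12, 0.05, 1.8, 0, 0, 0]
    - [0.12, 0.05, 3.5, 0, 0, 0]
    - [0.12, 0.05, 5, 0, 0, 0]
    - [0.12, 0.05, 5.8, 0, 0, 0]
    - [0.12, 0.05, 6.3, 0, 0, 0]
    - [0.12, 0.05, 6.5, 0, 0, 0]
    - [0.12, 0.05, 6.5, 0, 0, 0]

```text
t: 20.2
tcp_pos: [0.4165, 0.1886, 0.0373]
orientation: [[0.324, 0.946, 0.0], [0.946, -0.324, 0.0], [0.0, 0.0, -1.0]]
wrist_force: [0.6, -0.1, 0.1]
opening: 0.0643
gripper_force: 0.0
```

move_arm:
  increments:
    - [0, 0, 0, 0, 0, 0]
    - [0, 0, 0, 0, 0, 0]
    - [0, 0, 0, 0, 0, 0]
    - [0, 0, 0, 0, 0, 0]
    - [0, 0, 0, 0, 0, 0]
    - [0, 0, 0, 0, 0, 0]
    - [0, 0, 0, 0, 0, 0]
  jaw: 0
  grip_force: 35

```text
t: 20.9
tcp_pos: [0.4175, 0.1891, 0.0386]
orientation: [[0.324, 0.946, 0.003], [0.946, -0.324, 0.001], [0.002, 0.003, -1.0]]
wrist_force: [-1.2, 0.1, 6.3]
opening: 0.0313
gripper_force: 34.7
```

```bash
python3 - <<'E'
from h import *
s=bot.state();print(s['t'],s['tcp_pos'],s['opening'],s['gripper_force'],s['wrist_force'])
z=s['tcp_pos'][2]
go((.4165,.188,z+.05,-19),(.5687,.2921,z+.05,-19),(.5687,.2921,z+.0065,-19))
E
```

```text
20.9 [0.41749466 0.18910463 0.03860087] 0.03127790198840088 34.72895345825236 [-1.18042836  0.10573188  6.33563496]
[-0.05, -0.02, -2.0, 0.03, -0.02, 0.02]
[5.86, 4.39, -1.98, 0.03, -0.02, 0.02]
[5.86, 4.39, -0.24, 0.03, -0.02, 0.02]
```

move_arm:
  increments:
    - [0, 0, -1, 0, 0, 0]
    - [0, 0, -2, 0, 0, 0]
    - [1.5, 1.1, -2, 0, 0, 0]
    - [3, 2.2, -2, 0, 0, 0]
    - [4.5, 3.3, -2, 0, 0, 0]
    - [5.5, 4.1, -2, 0, 0, 0]
    - [5.9, 4.4, -2, 0, 0, 0]
    - [5.9, 4.4, -2, 0, 0, 0]
    - [5.9, 4.4, -2, 0, 0, 0]
    - [5.9, 4.4, -2, 0, 0, 0]

```text
t: 21.9
tcp_pos: [0.5664, 0.2919, 0.0866]
orientation: [[0.324, 0.946, -0.002], [0.946, -0.324, -0.001], [-0.001, -0.002, -1.0]]
wrist_force: [0.0, -0.3, 0.2]
opening: 0.0306
gripper_force: 35.1
```

```bash
python3 - <<'E'
from h import *
w=grab('wrist','w12')
s=bot.state();print(s['t'],s['tcp_pos'],s['opening'],s['gripper_force'],s['wrist_force'])
cv2.imwrite('pics/w12b.png',cv2.resize(w['frame'][:,:,::-1],(800,600),interpolation=2))
go((.5687,.2921,.044,-19))
E
```

```text
21.95 [0.56658437 0.29198635 0.08684624] 0.030726326043731447 35.11839620419778 [-0.88977599 -0.63060343  0.26102122]
[0.03, 0.08, 1.71, -0.01, 0.01, 0.01]
```

View pics/w12b.png

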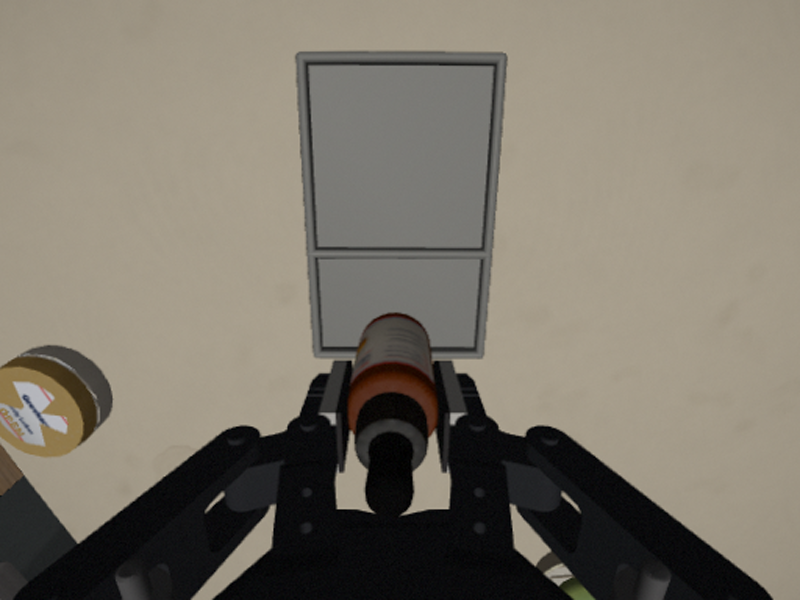

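Caddy corners at (297,54), (507,54), (484,357) and (315,357), divider at y≈253; the dropper is held upright.

```bash
python3 - <<'E'
from h import *
w=load('w12');S=lambda u,v:((u+.5)*.64-.5,(v+.5)*.64-.5)
X=np.array([onz(w,S(*p),.012) for p in[(297,54),(507,54),(484,357),(315,357)]]);c=X.mean(0);print(c.round(4),np.linalg.norm(X-np.roll(X,1,0),axis=1).round(4))
d=X[0]+X[1]-X[2]-X[3];d/=np.linalg.norm(d);print(np.degrees(np.arctan2(d[1],d[0])),'narrow',c-.0475*d,'wide',c+.03*d)
print('div',onz(w,S(400,253),.012),'near in',onz(w,S(400,351),.012))
print('dropper base edge at tcp-36: ',onz(w,S(394,314),.049))
n=(c-.0475*d)*.5+.5*np.array([.5687,.2921,0]);print(n);go((n[0],n[1],.044,-19))
E
```

```text
[0.5861 0.339  0.012 ] [0.1571 0.0981 0.1571 0.0984]
70.94807492997629 narrow [0.57058033 0.29408359 0.012     ] wide [0.59587826 0.36733838 0.012     ]
div [0.58039945 0.32319409 0.012     ] near in [0.56197343 0.26837997 0.012     ]
dropper base edge at tcp-36:  [0.57073304 0.30495386 0.049     ]
[0.56964016 0.2930918  0.006     ]
[0.08, 0.1, 1.71, -0.01, 0.01, 0.01]
```

move_arm:
  increments:
    - [0.07, 0.08, 0.7, 0, 0, 0]
    - [0.07, 0.08, 1.2, 0, 0, 0]
    - [0.07, 0.08, 1.5, 0, 0, 0]
    - [0.07, 0.08, 1.65, 0, 0, 0]
    - [0.07, 0.08, 1.7, 0, 0, 0]
    - [0.07, 0.08, 1.7, 0, 0, 0]
    - [0.07, 0.08, 1.7, 0, 0, 0]

```text
t: 22.65
tcp_pos: [0.5708, 0.2938, 0.0451]
orientation: [[0.324, 0.946, 0.001], [0.946, -0.324, 0.0], [0.001, 0.001, -1.0]]
wrist_force: [0.7, -0.0, -0.2]
opening: 0.0309
gripper_force: 35.1
```

```bash
python3 - <<'E'
from h import *
s=bot.state();print(s['t'],s['tcp_pos'],s['wrist_force'],s['opening'])
E
```

```text
22.65 [0.57075516 0.29383179 0.04512789] [ 0.65961007 -0.01241051 -0.15647917] 0.030945914809824268
```

move_arm:
  increments:
    - [0, 0, 0.06, 0, 0, 0]
    - [0, 0, 0.06, 0, 0, 0]
    - [0, 0, 0.06, 0, 0, 0]
    - [0, 0, 0.06, 0, 0, 0]

```text
t: 23.05
tcp_pos: [0.5709, 0.2938, 0.0437]
orientation: [[0.324, 0.946, 0.001], [0.946, -0.324, 0.0], [0.001, 0.001, -1.0]]
wrist_force: [0.1, 0.1, 1.4]
opening: 0.0307
gripper_force: 35.3
```

move_arm:
  increments:
    - [0, 0, 0, 0, 0, 0]
    - [0, 0, 0, 0, 0, 0]
    - [0, 0, 0, 0, 0, 0]
    - [0, 0, 0, 0, 0, 0]
    - [0, 0, 0, 0, 0, 0]
  jaw: 0.7

```text
t: 23.55
tcp_pos: [0.5702, 0.2936, 0.0431]
orientation: [[0.324, 0.946, -0.0], [0.946, -0.324, -0.0], [-0.0, -0.0, -1.0]]
wrist_force: [-0.3, 0.2, 0.2]
opening: 0.0599
gripper_force: 0.0
```

move_arm:
  increments:
    - [0, 0, -0.8, 0, 0, 0]
    - [0, 0, -2.2, 0, 0, 0]
    - [0, 0, -4, 0, 0, 0]
    - [0, 0, -6, 0, 0, 0]
    - [0, 0, -6, 0, 0, 0]
    - [0, 0, -6, 0, 0, 0]

```text
t: 24.15
tcp_pos: [0.5717, 0.2942, 0.196]
orientation: [[0.324, 0.946, 0.005], [0.946, -0.324, 0.002], [0.003, 0.004, -1.0]]
wrist_force: [-0.5, -1.4, -0.2]
opening: 0.0595
gripper_force: 0.0
```

```bash
python3 - <<'E'
from h import *
w=grab('wrist','w13')
s=bot.state();print(s['t'],s['tcp_pos'],s['opening'])
# tin: close dir diagonal: 71+45=116 or 26 at place; j1 place 31.7; pick any
go((.348,.306,.19,26),(.348,.306,.12,26),(.348,.306,.012,26))
E
```

```text
24.2 [0.57023753 0.2936171  0.19344141] 0.059628426494636864
[-2.41, -8.57, 0.13, 0.0, -0.0, -7.48]
[-2.41, -8.57, 2.93, 0.0, -0.0, -7.48]
[-2.41, -8.57, 7.25, 0.0, -0.0, -7.48]
```

move_arm:
  increments:
    - [-2.4, -8.55, 2.9, 0, 0, -7.5]
    - [-2.4, -8.55, 2.9, 0, 0, -7.5]
    - [-2.4, -8.55, 2.9, 0, 0, -7.5]
    - [-2.4, -8.55, 2.9, 0, 0, -7.5]
    - [-2.4, -8.55, 2.9, 0, 0, -7.5]
    - [-2.4, -8.55, 2.9, 0, 0, -7.5]
    - [-2.4, -8.55, 2.9, 0, 0, -7.5]
    - [-2.4, -8.55, 2.9, 0, 0, -7.5]
    - [-2.4, -8.55, 2.9, 0, 0, -7.5]
    - [-2.4, -8.55, 2.9, 0, 0, -7.5]
  jaw: 1

```text
t: 25.2
tcp_pos: [0.3495, 0.3061, 0.1208]
orientation: [[-0.439, 0.899, 0.0], [0.899, 0.439, 0.0], [0.0, 0.0, -1.0]]
wrist_force: [0.3, 0.5, 0.2]
opening: 0.0855
gripper_force: 0.0
```

```bash
python3 - <<'E'
from h import *
w=grab('wrist','w14')
s=bot.state();print(s['t'],s['tcp_pos'],s['opening'])
hsv=cv2.cvtColor(w['frame'],cv2.COLOR_RGB2HSV);g=proj(w,[.348,.306,.029])[0]
yy,xx=np.mgrid[:384,:512];near=np.hypot(xx-g[0],yy-g[1])<70
m=(near&(hsv[...,1]>100)&(hsv[...,2]>60)&(hsv[...,0]<30)).astype(np.uint8)
n,l,st,c=cv2.connectedComponentsWithStats(m);i=1+st[1:,4].argmax()
hull=cv2.convexHull(np.argwhere(l==i)[:,::-1].astype(np.float32));(u,v),r=cv2.minEnclosingCircle(hull)
print('guess',g,'circle',u,v,r,'area frac',cv2.contourArea(hull)/(np.pi*r*r),'pos',onz(w,(u,v),.029),'diam',np.linalg.norm(onz(w,(u-r,v),.029)-onz(w,(u+r,v),.029)))
go((.348,.306,.006,26))
E
```

```text
25.25 [0.34940303 0.30610943 0.12079148] 0.08555836768786523
guess [249.53400979 193.22825891] circle 246.6600799560547 188.03189086914062 33.89328384399414 area frac 0.9707892348256324 pos [0.34336483 0.30943547 0.029     ] diam 0.06296634409845575
[0.02, -0.05, 4.59, 0.0, 0.0, 0.01]
```

move_arm:
  increments:
    - [0.07, -0.08, 1.5, 0, 0, 0]
    - [0.07, -0.08, 3, 0, 0, 0]
    - [0.07, -0.08, 4, 0, 0, 0]
    - [0.07, -0.08, 4.4, 0, 0, 0]
    - [0.07, -0.08, 4.55, 0, 0, 0]
    - [0.07, -0.08, 4.55, 0, 0, 0]
    - [0.07, -0.08, 4.55, 0, 0, 0]

```text
t: 25.95
tcp_pos: [0.3475, 0.3076, 0.0083]
orientation: [[-0.44, 0.898, 0.003], [0.898, 0.44, 0.002], [0.0, 0.003, -1.0]]
wrist_force: [0.2, 0.4, -0.5]
opening: 0.0854
gripper_force: 0.0
```

move_arm:
  increments:
    - [0, 0, 0, 0, 0, 0]
    - [0, 0, 0, 0, 0, 0]
    - [0, 0, 0, 0, 0, 0]
    - [0, 0, 0, 0, 0, 0]
    - [0, 0, 0, 0, 0, 0]
    - [0, 0, 0, 0, 0, 0]
    - [0, 0, 0, 0, 0, 0]
  jaw: 0
  grip_force: 40

```text
t: 26.65
tcp_pos: [0.3471, 0.3074, 0.0084]
orientation: [[-0.44, 0.898, 0.002], [0.898, 0.44, 0.001], [0.0, 0.002, -1.0]]
wrist_force: [-1.5, -0.5, 5.8]
opening: 0.063
gripper_force: 43.0
```

```bash
python3 - <<'E'
from h import *
s=bot.state();print(s['t'],s['tcp_pos'],s['opening'],s['gripper_force'],s['wrist_force'])
z=s['tcp_pos'][2]
go((.346,.307,.16,26),(.5948,.3664,.16,26),(.5948,.3664,z+.007,26))
E
```

```text
26.65 [0.34710063 0.30743459 0.00838695] 0.06300827738788102 43.009797781705856 [-1.54647902 -0.5009513   5.82408336]
[0.0, -0.03, -6.06, 0.02, -0.0, 0.02]
[-2.24, 9.95, -6.04, 0.02, -0.0, 0.02]
[-2.24, 9.94, -0.26, 0.02, -0.0, 0.02]
```

move_arm:
  increments:
    - [0, 0, -1.5, 0, 0, 0]
    - [0, 0, -3.5, 0, 0, 0]
    - [0, 0, -5.2, 0, 0, 0]
    - [-0.4, 1.8, -6, 0, 0, 0]
    - [-0.8, 3.6, -6, 0, 0, 0]
    - [-1.2, 5.4, -6, 0, 0, 0]
    - [-1.6, 7.2, -6, 0, 0, 0]
    - [-2.0, 8.9, -6, 0, 0, 0]
    - [-2.24, 9.95, -6, 0, 0, 0]
    - [-2.24, 9.95, -6, 0, 0, 0]
    - [-2.24, 9.95, -6, 0, 0, 0]
    - [-2.24, 9.95, -6, 0, 0, 0]

```text
t: 27.85
tcp_pos: [0.5928, 0.3658, 0.1567]
orientation: [[-0.44, 0.898, -0.001], [0.898, 0.44, -0.0], [0.0, -0.002, -1.0]]
wrist_force: [-0.1, 1.2, 0.2]
opening: 0.0631
gripper_force: 44.8
```

```bash
python3 - <<'E'
from h import *
s=bot.state();print(s['t'],s['tcp_pos'],s['opening'],s['gripper_force'])
go((.5948,.3664,.015,26))
E
```

```text
27.85 [0.59280868 0.36584396 0.15670257] 0.0631371796327656 44.80862930417061
[-0.02, 0.09, 5.67, -0.01, -0.0, 0.02]
```

move_arm:
  increments:
    - [0, 0.06, 1.5, 0, 0, 0]
    - [0, 0.06, 3, 0, 0, 0]
    - [0, 0.06, 4.2, 0, 0, 0]
    - [0, 0.06, 4.9, 0, 0, 0]
    - [0, 0.06, 5.3, 0, 0, 0]
    - [0, 0.06, 5.5, 0, 0, 0]
    - [0, 0.06, 5.6, 0, 0, 0]
    - [0, 0.06, 5.65, 0, 0, 0]
    - [0, 0.06, 5.65, 0, 0, 0]
    - [0, 0.06, 5.65, 0, 0, 0]

```text
t: 28.85
tcp_pos: [0.5963, 0.3669, 0.0169]
orientation: [[-0.44, 0.898, 0.002], [0.898, 0.44, 0.001], [-0.0, 0.002, -1.0]]
wrist_force: [0.5, -0.3, -0.1]
opening: 0.0631
gripper_force: 44.8
```

```bash
python3 - <<'E'
from h import *
s=bot.state();print(s['t'],s['tcp_pos'],s['opening'],s['wrist_force'])
E
```

```text
28.85 [0.59626313 0.36693497 0.01688426] 0.06313980136742656 [ 0.51049892 -0.32249062 -0.09651547]
```

move_arm:
  increments:
    - [0, 0, 0.05, 0, 0, 0]
    - [0, 0, 0.1, 0, 0, 0]
    - [0, 0, 0.1, 0, 0, 0]
    - [0, 0, 0.1, 0, 0, 0]

```text
t: 29.25
tcp_pos: [0.5958, 0.3668, 0.0135]
orientation: [[-0.44, 0.898, 0.001], [0.898, 0.44, 0.0], [-0.0, 0.001, -1.0]]
wrist_force: [-0.4, -0.9, 1.3]
opening: 0.0629
gripper_force: 45.1
```

move_arm:
  increments:
    - [0, 0, 0, 0, 0, 0]
    - [0, 0, 0, 0, 0, 0]
    - [0, 0, 0, 0, 0, 0]
    - [0, 0, 0, 0, 0, 0]
    - [0, 0, 0, 0, 0, 0]
  jaw: 0.86

```text
t: 29.75
tcp_pos: [0.5954, 0.3666, 0.0132]
orientation: [[-0.44, 0.898, -0.0], [0.898, 0.44, -0.0], [0.0, -0.0, -1.0]]
wrist_force: [-1.0, 0.7, -0.6]
opening: 0.0735
gripper_force: 0.0
```

move_arm:
  increments:
    - [0, 0, -0.5, 0, 0, 0]
    - [0, 0, -1.5, 0, 0, 0]
    - [0, 0, -3, 0, 0, 0]
    - [0, 0, -5, 0, 0, 0]
    - [0, 0, -7, 0, 0, 0]
    - [0, 0, -8, 0, 0, 0]
    - [0, 0, -8, 0, 0, 0]
    - [0, 0, -8, 0, 0, 0]

```text
t: 30.55
tcp_pos: [0.5957, 0.3668, 0.2147]
orientation: [[-0.44, 0.898, 0.002], [0.898, 0.44, 0.001], [-0.0, 0.002, -1.0]]
wrist_force: [-0.4, 0.2, -1.1]
opening: 0.0737
gripper_force: 0.0
```

```bash
python3 - <<'E'
from h import *
w=grab('wrist','w15');t=grab('top','topf');s=grab('scene','scenef')
st=bot.state();print(st['t'],st['tcp_pos'],st['opening'])
a=cv2.resize(w['frame'][20:320,100:400,::-1],(400,400),interpolation=2)
b=cv2.resize(t['frame'][130:280,95:395,::-1],(800,400),interpolation=cv2.INTER_CUBIC)[:,:]
c=cv2.resize(w['frame'],(1,1))
out=np.zeros((600,800,3),np.uint8);out[:300,:400]=cv2.resize(w['frame'][:,:,::-1],(400,300));out[:300,400:]=cv2.resize(s['frame'][150:330,80:320,::-1],(400,300))
out[300:]=cv2.resize(t['frame'][140:252,95:394,::-1],(800,300),interpolation=cv2.INTER_CUBIC)
cv2.imwrite('pics/final.png',cv2.convertScaleAbs(out,alpha=1.3))
E
```

```text
30.7 [0.59406492 0.36593747 0.21041332] 0.07342029464483725
```

View pics/final.png

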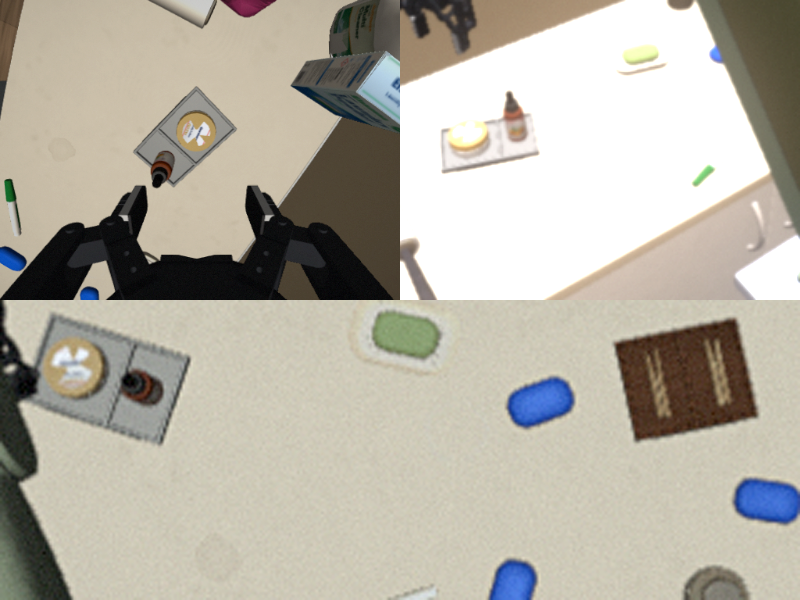

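All five things sit in their places and the timer is untouched. One numeric check of the tin, then hand in.

```bash
python3 - <<'E'
from h import *
w=load('w15');S=lambda u,v:((u+.5)*1.28-.5,(v+.5)*1.28-.5)
X=np.array([onz(w,S(*p),.012) for p in[(198,87),(236,128),(172,187),(134,152)]]);c=X.mean(0)
d=X[0]+X[1]-X[2]-X[3];a=np.arctan2(d[1],d[0]);print(c,np.degrees(a),np.linalg.norm(X-np.roll(X,1,0),axis=1))
p=onz(w,S(196,131),.034)-c;print('tin in caddy x,y',p[0]*np.sin(a)-p[1]*np.cos(a),p[0]*np.cos(a)+p[1]*np.sin(a))
print(bot.sign_off())
E
```

```text
[0.58617679 0.33961084 0.012     ] 70.79560453949425 [0.15817343 0.09344445 0.16015571 0.09535459]
tin in caddy x,y -0.0014191614957983975 0.030772073695875833
the job is handed in; nothing more can be done
None
```

Job handed in: both pegs, the soap, the tin and the dropper are in their places and the timer was not touched. The final images show everything resting as asked, but no verdict came back.

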